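Sweep the used flask caps into the catch bin

ROBOT

A 6-joint arm with a two-finger parallel gripper is mounted at the origin on the work surface. World frame = base frame: x ahead of the robot, y to its left, z up, the work surface at z = 0. Lengths are in m, angles in rad, forces in N, time in s.
With the tool pointing down it reaches from about 0.3 to 0.775 m from the base axis. Payload 14.6 kg.
Tool frame: the origin (TCP) lies on the centre line of the jaws, within the pads' length; the fingertips stand 19 mm ahead of it and the grasp point (between the pads) is the TCP; z points along the fingers, y is the direction in which the jaws open and shut (so a half turn about z gives the same grasp; the last joint's range is limited). The gripper opens to 94 mm and grips with 3 to 60 N. Pads are 16 mm wide; open, the fingers measure 119 mm over their backs; the gripper's body (75 mm by 177 mm) begins 78 mm behind the grasp point.
Start: joints at [1.081, 0.3, 1.521, -0, 1.321, -0.067], TCP at [0.226, 0.502, 0.193] pointing down, gripper open.
Joint ranges: [-3.03, 3.03], [-0.79, 2.21], [0.23, 2.52], [-1.04, 4.18], [0, 3.07], [-2.55, 2.55]. Speed limits (rad/s): [2.22, 2.22, 2.57, 3.14, 3.14, 3.14].

INTERFACE

Orientations are given as [roll, pitch, yaw] about the fixed x, y, z axes, in that order (R = Rz(yaw) Ry(pitch) Rx(roll)).
In Python, from station import ctrl gives the robot as it stands. The module is installed in compiled form; this text tells all that it offers.
- The arm moves only by the shell command python3 -m creep 'ROWS' [FORCE]. ROWS is a JSON object of lists of equal length, an entry for each row: "translation": the shift along the world's x, y, z in mm, a list of three; "yaw": the turn about the world's z in rad; "gripper": the closure in counts, from 0 (fully open) to 255 (shut). A call has 1 to 5 rows; each row is the pose to reach, as a shift and turn from the pose measured when the call began; what a row does not reach only later rows make up. A row lasts 1/12 s, in which the tool goes at most 41.7 mm and 7.16 degrees, less where a joint would pass 70% of its speed; a pose out of reach is approached as far as the arm can. A call with a gripper value outside its range is refused whole. The fingers move at their own pace and stop on an object; FORCE is the grip in N (left out, the last holds). Time passes only in rows, so rows that repeat a pose let the fingers close. It gives the time, the measured TCP pose, the force and the opening at its end, in the units of the state.
- ctrl.get_obs(): the state, without advancing time (a new reading comes with each control period).
- ctrl.camera(name): name is "scene" or "side" or "wrist"; returns a dict with "pixels" (384x512x3 uint8, red, green, blue), "depth" (384x512 float32, m along the optical axis (not along the pixel's ray), 0 where there is no reading), "fx", "fy", "cx", "cy" (pixels), "dist" ([k1, k2, p1, p2, k3] as OpenCV has them; the pictures are not rectified), "R" (3x3) and "t" (3): a world point X has camera coordinates R X + t; the wrist camera has in their place "tool_from_camera" (4x4, takes a point from camera to tool coordinates, whose origin is the TCP and whose axes are the flange's). Camera axes: x right, y down, z forward; pixel columns grow to the right and rows downward; lengths in m; the calibration is good to about 2 mm. A picture is of the moment at which its call begins: read the wrist's pose just before it.
- ctrl.hand_in(): hands the job in, once; it reports no verdict.
The state is a dict: "time_s": time; "qpos": joint angles; "joint_vel": joint speeds; "tau": joint torques, N m; "ee_pos": TCP position; "eef_rot": TCP orientation; "force": force on the tool from outside, world axes, zero at the start; "moment": the same for the moment, N m; "grip_width": finger opening in m.
Only numpy, scipy, OpenCV 4.12 (cv2) and the standard library are available. Lean on these libraries where they do the work, as an engineer would, in place of code of your own. Each camera call takes 0.05 s, during which the arm holds its last target. There are 200 camera calls.

TASK

Sweep the three used green flask caps lying loose on the steel discard tray through the narrow gate and into the slot behind it, one at a time, so that all three finish down in the clear catch bin. They are contaminated, so only push them along the tray with the fingertips and do not pick any of them up. Leave the sealed amber vial standing where it is on the tray, and do not disturb the other things on the bench.

Things in the scene. Friction and masses are not known exactly. Their poses are not given: they have to be found in the camera images.
- tray: steel discard tray, fixed on the bench; origin on the bench below its middle, z up. Flat deck 100 mm above the bench: x -110 to 110 mm, y -180 mm (open edge, no rim) to 100 mm (edge of the slot). Fences on the deck are 12 mm high, 4 mm thick: side rims on x = +-108 mm up to y = -12 mm, then flared fences straight to x = +-25 mm at y = 87 mm, where the gate begins
- gate (a point): middle of the narrow gate, at deck height, 94 mm along the tray's y from its origin; axes as the tray's. The gate is 46 mm clear between two 12 mm high cheeks that run from y = 87 to 100 mm; caps go through it towards +y
- slot (a point): middle of the slot, at deck height, 128 mm along the tray's y from its origin; axes as the tray's. Opening 80 mm in x, 56 mm in y, starting right behind the gate, with a 12 mm rim round its other sides. A clear bin below it, inside 104 x 84 mm, has its floor 96 mm down. A cap tips in and drops when its centre is about 10 mm past the slot's edge
- cap1_center (a point): dark-green ribbed screw cap of a culture flask, a disc 36 mm across and 20 mm high lying flat, closed side up, with a pale dot on top, 8 to 17 g, slides freely; the point is its centre, half-way up (10 mm above what it lies on)
- cap2_center (a point): dark-green ribbed screw cap of a culture flask, a disc 36 mm across and 20 mm high lying flat, closed side up, with a pale dot on top, 8 to 17 g, slides freely; the point is its centre, half-way up (10 mm above what it lies on)
- cap3_center (a point): dark-green ribbed screw cap of a culture flask, a disc 36 mm across and 20 mm high lying flat, closed side up, with a pale dot on top, 8 to 17 g, slides freely; the point is its centre, half-way up (10 mm above what it lies on)
- vial_center (a point): sealed sample vial of amber glass with a white cap, standing on the tray's deck at the end away from the gate, 28 mm across, 50 mm high, about 45 g; the point is its centre, 25 mm above the deck; to be left alone
- flask_a: clear culture flask, lying flat on the bench, 115 x 84 x 36 mm plus neck along its +x; origin under its body on the bench; with a green cap on its neck; bystander
- flask_b: clear culture flask, lying flat on the bench, 115 x 84 x 36 mm plus neck along its +x; origin under its body on the bench; without cap; bystander
- flask_c: clear culture flask, lying flat on the bench, 115 x 84 x 36 mm plus neck along its +x; origin under its body on the bench; without cap; bystander
- dishes: stack of three clear round dishes, 90 mm across, 44 mm high; origin under its centre; bystander
- handset: black handset lying flat, 150 x 40 x 16 mm, long along its x; origin under its centre; bystander
- reagent: clear glass bottle with blue cap, 70 mm across, 150 mm high; origin under its centre; bystander
There are look-alikes about, which are no part of the job. There is more than one size of the part that bears vial_center; the job needs the smaller. Leave any red look-alike of the part that bears cap2_center alone.

How it is judged:
On the way, in this order (a step that is already met when the one before it is completed fails the run):
1. a first cap is down in the bin, the others not yet (((z of cap1_center in the frame of tray below 0.085 m and horizontal distance between cap1_center and slot below 0.055 m) or (z of cap2_center in the frame of tray below 0.085 m and horizontal distance between cap2_center and slot below 0.055 m) or (z of cap3_center in the frame of tray below 0.085 m and horizontal distance between cap3_center and slot below 0.055 m))), for 0.1 s.
2. a second cap is down in the bin, the third not yet ((((z of cap1_center in the frame of tray below 0.085 m and horizontal distance between cap1_center and slot below 0.055 m) and (z of cap2_center in the frame of tray below 0.085 m and horizontal distance between cap2_center and slot below 0.055 m)) or ((z of cap1_center in the frame of tray below 0.085 m and horizontal distance between cap1_center and slot below 0.055 m) and (z of cap3_center in the frame of tray below 0.085 m and horizontal distance between cap3_center and slot below 0.055 m)) or ((z of cap2_center in the frame of tray below 0.085 m and horizontal distance between cap2_center and slot below 0.055 m) and (z of cap3_center in the frame of tray below 0.085 m and horizontal distance between cap3_center and slot below 0.055 m)))), for 0.1 s.
3. the third cap is down in the bin (z of each of cap1_center, cap2_center, cap3_center in the frame of tray below 0.085 m and horizontal distance between each of cap1_center, cap2_center, cap3_center and slot below 0.055 m), for 0.1 s.
At the end, for the whole second after the job is handed in: All three caps lie at rest inside the clear bin under the slot (centres at least 15 mm below the deck level); the vial stands upright within 15 mm of where it was (all of step 3 and linear speed of each of cap1, cap2, cap3 below 0.03 m/s and angle between vial_center's own z axis and vertical below 0.15 rad and distance of vial_center from where it was at the start of the episode below 0.015 m); the robot touches nothing.
It fails at once if a cap is lifted: its centre rises more than 15 mm above where it slides on the deck (z of any of cap1_center, cap2_center, cap3_center in the frame of tray above 0.125 m).
It fails at once if the vial is knocked over or moved more than 15 mm (angle between vial_center's own z axis and vertical above 0.35 rad or distance of vial_center from where it was at the start of the episode above 0.015 m).
It fails at once if another thing on the bench is moved more than 20 mm (distance of any of flask_a, flask_b, flask_c, dishes, handset, reagent from where it was at the start of the episode above 0.02 m).
It also fails if it takes over 64 s, if anything falls off the work surface, if the arm or the gripper's body presses on something with over 40 N, if the wrist force passes 120 N, or if a joint passes its speed limit or range.

## Working session

There is one attempt and no reset: what is moved stays moved. The work goes in short steps, Python scripts to look and compute and a shell command to move; the robot and the scene stay as the last step left them, time stands still between calls to the robot, and variables do not carry over. Pictures are saved under pics/ and viewed, about 8 in all and at most 12, crops included, and the job is handed in when it is done.

```bash
mkdir -p pics; cat > h.py <<'E'
import numpy as np, cv2
from station import ctrl
def shot(name):
    o=ctrl.get_obs(); c=ctrl.camera(name)
    if name=="wrist":
        from scipy.spatial.transform import Rotation as Ro
        T=np.eye(4); T[:3,:3]=Ro.from_euler('xyz',o["eef_rot"]).as_matrix(); T[:3,3]=o["ee_pos"]
        M=np.linalg.inv(T@np.array(c["tool_from_camera"])); c["R"]=M[:3,:3]; c["t"]=M[:3,3]
    c["K"]=np.array([[c["fx"],0,c["cx"]],[0,c["fy"],c["cy"]],[0,0,1.]]); c["R"]=np.array(c["R"]); c["t"]=np.array(c["t"]).ravel(); c["dist"]=np.array(c["dist"],float)
    return c
def plane(c,uv,z):
    p=cv2.undistortPoints(np.array(uv,float).reshape(-1,1,2),c["K"],c["dist"]).reshape(-1,2)
    d=np.c_[p,np.ones(len(p))]@c["R"]; o=-c["R"].T@c["t"]
    return o+d*((z-o[2])/d[:,2])[:,None]
def proj(c,X):
    return cv2.projectPoints(np.array(X,float).reshape(-1,1,3),cv2.Rodrigues(c["R"])[0],c["t"],c["K"],c["dist"])[0].reshape(-1,2)
def blobs(c,lo,hi,amin=40):
    m=cv2.inRange(cv2.cvtColor(c["pixels"],cv2.COLOR_RGB2HSV),lo,hi)
    n,l,s,ce=cv2.connectedComponentsWithStats(m)
    return [(s[i],ce[i]) for i in range(1,n) if s[i][4]>=amin]
def save(c,f): cv2.imwrite("pics/"+f,cv2.cvtColor(c["pixels"],cv2.COLOR_RGB2BGR))
E
python3 - <<'E'
from h import *
a=shot("scene"); b=shot("side")
im=np.vstack([a["pixels"],b["pixels"]])
save(a,"scene1.png");save(b,"side1.png")
print(ctrl.get_obs()["ee_pos"],ctrl.get_obs()["eef_rot"],ctrl.get_obs()["time_s"])
for n,c in (("scene",a),("side",b)):
    print(n,-c["R"].T@c["t"])
    for s,ce in blobs(c,(35,60,20),(90,255,200)): print(s,ce.round(1),plane(c,[ce],.12).round(3))
E
```

```text
[0.22557132 0.50135218 0.19224763] [-3.14057899e+00 -8.36786358e-05  2.71875305e+00] 0.1
scene [0.94373107 0.37468216 0.91363118]
[103 158  12  12  97] [108.9 163.5] [[ 0.727 -0.341  0.12 ]]
[213 173  14  15 139] [219.7 180.1] [[ 0.558 -0.079  0.12 ]]
[251 188  13  15 139] [256.9 195.7] [[0.527 0.028 0.12 ]]
[216 217  15  16 162] [222.9 225. ] [[0.65  0.026 0.12 ]]
[299 243  26  36 162] [311.7 263. ] [[0.581 0.247 0.12 ]]
side [0.21135749 0.78855743 1.05906321]
[256 160  12  12  86] [261.3 166.3] [[ 0.546 -0.07   0.12 ]]
[209 175  13  13  98] [215.1 182. ] [[0.638 0.032 0.12 ]]
[251 189  13  14 106] [257.  196.2] [[0.516 0.035 0.12 ]]
[188 253  44  12  92] [208.9 258.8] [[0.547 0.256 0.12 ]]
[201 264  18   8  43] [209.3 268.2] [[0.535 0.279 0.12 ]]
```

View pics/scene1.png

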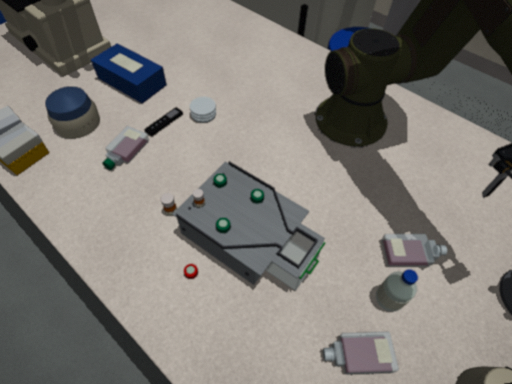

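View pics/side1.png

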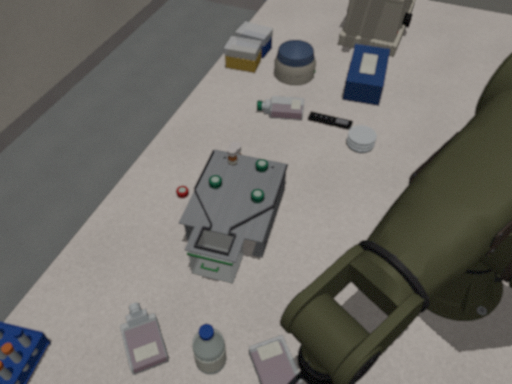

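The scene view shows the tray at about (245,220), with three green caps at (220,180), (257,196) and (223,225). The small vial stands on the deck at (199,197). The larger vial (168,203) and the red cap (190,271) are off the tray. The slot is near (298,247), so the gate faces roughly world +y.

```bash
python3 - <<'E'
from h import *
a=cv2.imread("pics/scene1.png")[150:300,160:350]; b=cv2.imread("pics/side1.png")[140:290,170:300]
cv2.imwrite("pics/crop.png",cv2.resize(a,None,fx=4,fy=4,interpolation=cv2.INTER_CUBIC))
cv2.imwrite("pics/crop2.png",cv2.resize(b,None,fx=4,fy=4,interpolation=cv2.INTER_CUBIC))
E
```

```text
(no output)
```

View pics/crop.png

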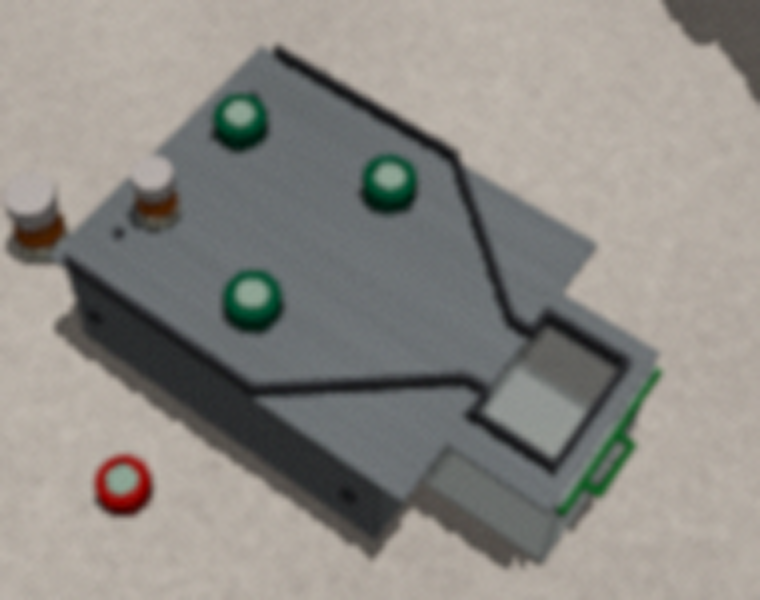

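View pics/crop2.png

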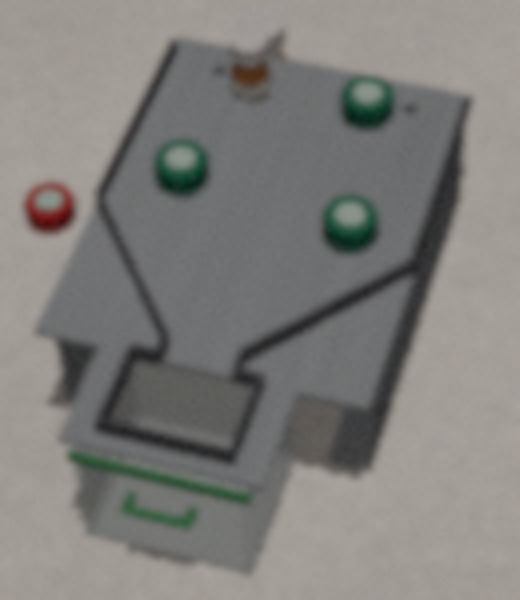

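```bash
python3 - <<'E'
from h import *
from scipy.optimize import least_squares
a=shot("scene"); b=shot("side")
Am=[(-110,-180,100,265,47),(110,-180,100,65,255),(110,100,100,402,500),(-110,100,100,595,245),(-108,-12,112,455,152),(108,-12,112,253,388)]
Bm=[(110,-180,100,175,40),(-110,-180,100,470,97),(110,100,100,38,332),(-110,100,100,372,408),(108,-12,112,103,195),(-108,-12,112,418,265)]
A=np.array(Am,float);B=np.array(Bm,float)
def w(p,X):
    c,s=np.cos(p[2]),np.sin(p[2]); X=X/1000
    return np.c_[p[0]+c*X[:,0]-s*X[:,1],p[1]+s*X[:,0]+c*X[:,1],X[:,2]]
fa=lambda p:(proj(a,w(p,A[:,:3]))-(A[:,3:]/4+[160,150])).ravel()
fb=lambda p:(proj(b,w(p,B[:,:3]))-(B[:,3:]/4+[170,140])).ravel()
for f in (fa,fb,lambda p:np.r_[fa(p),fb(p)]):
    r=least_squares(f,[.58,.05,0]); print(r.x.round(4),abs(r.fun).max().round(2))
p=r.x; np.save("tray.npy",p)
c_,s_=np.cos(p[2]),np.sin(p[2]);R=np.array([[c_,-s_],[s_,c_]])
for n,c in (("scene",a),("side",b)):
    for s,ce in blobs(c,(35,60,20),(90,255,200)):
        if not 80<s[4]<170: continue
        x,y,ww,h,_=s
        g=cv2.cvtColor(c["pixels"],cv2.COLOR_RGB2GRAY)[y:y+h,x:x+ww]; m=(g>120).astype(np.uint8)
        M=cv2.moments(m,True); q=[x+M["m10"]/max(M["m00"],1),y+M["m01"]/max(M["m00"],1)]
        X=plane(c,[q],.12)[0]; print(n,M["m00"],X.round(4),((X[:2]-p[:2])@R*1000).round(1))
# vial: white cap top z=.15
for n,c,q in(("scene",a,(153/4+160,172/4+150)),("side",b,(252/4+170,60/4+140))):
    X=plane(c,[q],.15 if n=="scene" else .15)[0]; print("vial",n,X,((X[:2]-p[:2])@R*1000).round(1))
E
```

```text
[0.5783 0.0658 0.1069] 3.56
[0.5726 0.066  0.1256] 1.14
[0.5755 0.0653 0.1156] 2.99
scene 16.0 [ 0.7337 -0.3488  0.12  ] [ 109.3 -429.6]
scene 27.0 [ 0.5538 -0.0848  0.12  ] [ -38.9 -146.7]
scene 31.0 [0.5221 0.0239 0.12  ] [-57.8 -35. ]
scene 40.0 [0.6459 0.0203 0.12  ] [ 64.7 -52.9]
scene 380.0 [0.5777 0.2551 0.12  ] [ 24.1 188.2]
side 20.0 [ 0.5513 -0.0835  0.12  ] [ -41.2 -145. ]
side 26.0 [0.6442 0.0222 0.12  ] [ 63.3 -50.8]
side 29.0 [0.5198 0.0247 0.12  ] [-60.  -33.9]
side 13.0 [0.5891 0.2773 0.12  ] [ 37.9 209. ]
vial scene [ 0.63820338 -0.07176821  0.15      ] [  46.5 -143.4]
vial side [ 0.62253005 -0.05268906  0.15      ] [  33.1 -122.7]
```

```bash
python3 -m creep '{"translation":[[0,0,38],[0,0,76],[0,0,114],[0,0,152],[0,0,152]],"yaw":[0,0,0,0,0],"gripper":[190,190,190,190,190]}' 10
for i in 1; do python3 -m creep '{"translation":[[22,-30,0],[44,-60,0],[66,-90,0],[88,-120,0],[110,-150,0]],"yaw":[-0.07,-0.14,-0.21,-0.28,-0.34],"gripper":[190,190,190,190,190]}'; done
python3 -m creep '{"translation":[[22,-30,0],[44,-60,0],[66,-90,0],[88,-120,0],[110,-150,0]],"yaw":[-0.07,-0.14,-0.21,-0.28,-0.34],"gripper":[190,190,190,190,190]}'
python3 -m creep '{"translation":[[22,-30,0],[44,-60,0],[66,-90,0],[88,-120,0],[110,-150,0]],"yaw":[-0.07,-0.14,-0.21,-0.28,-0.34],"gripper":[190,190,190,190,190]}'
python3 - <<'E'
from h import *
c=shot("wrist"); save(c,"w1.png"); print(ctrl.get_obs()); print(-c["R"].T@c["t"])
E
```

```text
time_s: 0.62
ee_pos: [0.2261, 0.5024, 0.352]
eef_rot: [3.132, 0.001, 2.719]
force: [0.8, -0.6, 0.1]
grip_width: 0.0641
time_s: 1.03
ee_pos: [0.3366, 0.3508, 0.3519]
eef_rot: [3.132, 0.001, 2.376]
force: [1.1, -0.3, 0.3]
grip_width: 0.0311
time_s: 1.45
ee_pos: [0.4474, 0.1991, 0.3519]
eef_rot: [3.132, 0.001, 2.032]
force: [0.9, 1.0, 0.5]
grip_width: 0.0241
time_s: 1.87
ee_pos: [0.5581, 0.0473, 0.3517]
eef_rot: [3.132, 0.001, 1.688]
force: [-0.0, 0.6, 0.4]
grip_width: 0.0238
{'time_s': 1.9167, 'qpos': array([ 1.16201121e-02,  2.60467448e-01,  1.21319783e+00, -9.81112057e-04,
        1.65958319e+00, -9.83709835e-02]), 'joint_vel': array([ 0.07535688, -0.04438977,  0.0945761 ,  0.0010589 , -0.01131996,
       -0.00936023]), 'tau': array([ 1.44749567e+01, -6.40151954e+01, -3.69620526e+01,  1.34971261e+00,
        6.12630174e-01, -2.02791032e-02]), 'ee_pos': array([0.56050652, 0.04283901, 0.35045722]), 'eef_rot': array([3.13338467e+00, 1.79126405e-03, 1.68068900e+00]), 'force': array([ 3.5168543 , -3.8573224 , -1.14526686]), 'moment': array([-0.2133037 , -0.0772989 , -0.05786651]), 'grip_width': 0.02396638044527417}
[0.54543237 0.12412365 0.54311924]
```

View pics/w1.png

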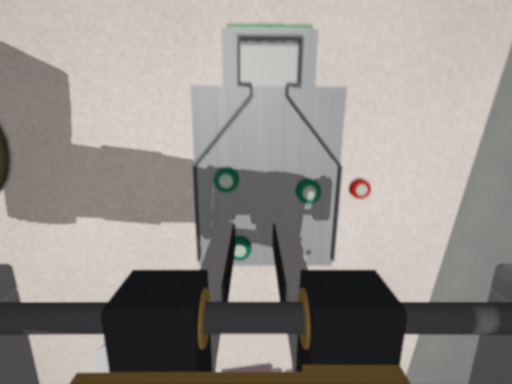

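The wrist view shows deck corners at (192,87) and (346,87), the gate at about (269,92), and caps at (227,180), (308,191) and (241,248). The small vial is hidden behind the right finger.

```bash
cat >> h.py <<'E'
def T(p,X):
    c_,s_=np.cos(p[2]),np.sin(p[2]); return (X[:,:2]-p[:2])@np.array([[c_,-s_],[s_,c_]])*1000
def W(p,xy):
    c_,s_=np.cos(p[2]),np.sin(p[2]); return p[:2]+np.array(xy,float)/1000@np.array([[c_,s_],[-s_,c_]])
def caps(c,p,z=.12):
    out=[]
    for s,ce in blobs(c,(35,60,20),(90,255,200),30):
        x,y,ww,h,_=s; X=plane(c,[(x+ww/2-.5,y+h/2-.5)],z); t=T(p,X)[0]
        if abs(t[0])<115 and -190<t[1]<165: out.append((t.round(1),X[0,:2].round(4),s.tolist()))
    return out
E
python3 - <<'E'
from h import *
from scipy.optimize import least_squares
c=shot("wrist"); p0=np.load("tray.npy"); o=ctrl.get_obs(); print(o["ee_pos"],o["eef_rot"])
M=np.array([(-110,100,100,192,87),(110,100,100,346,87),(-108,-12,112,196,165),(108,-12,112,340,166),(-25,87,112,251,96),(25,87,112,287,96),(-110,-180,100,198,262),(110,-180,100,334,265)],float)
f=lambda p:(proj(c,np.c_[W(p,M[:,:2]),M[:,2]/1000])-M[:,3:]).ravel()
r=least_squares(f,p0,loss='soft_l1'); print(p0,r.x,f(r.x).reshape(-1,2).round(1).tolist())
np.save("trayw.npy",r.x)
for k in caps(c,r.x): print(k)
for n in("scene","side"):
  for k in caps(shot(n),r.x,.11): print(n,k)
print("vial at tray",T(r.x,np.array([[.638,-.0718],[.6225,-.0527]])))
E
```

```text
[0.55905296 0.04530347 0.35032343] [3.13401703e+00 1.01322292e-03 1.68522776e+00]
[0.57551809 0.06533115 0.11559084] [0.58078189 0.05714626 0.10615398] [[-2.2, -1.3], [1.4, -0.8], [-2.2, 1.8], [1.9, 0.9], [-0.1, -0.7], [0.4, -0.6], [1.1, 4.5], [-1.3, 1.2]]
(array([-63.7, -23.2]), array([0.5199, 0.0273]), [212, 163, 25, 26, 346])
(array([ 56.9, -38.8]), array([0.6415, 0.0246]), [295, 174, 25, 25, 355])
(array([ -40.1, -130.7]), array([ 0.5547, -0.077 ]), [233, 232, 17, 25, 229])
scene (array([ -42.1, -138.3]), array([ 0.5536, -0.0849]), [213, 173, 14, 15, 140])
scene (array([-62.4, -27.2]), array([0.5217, 0.0234]), [250, 188, 15, 16, 157])
scene (array([ 61. , -42.5]), array([0.6459, 0.0214]), [216, 217, 15, 17, 171])
side (array([ -45.3, -133.2]), array([ 0.5498, -0.0801]), [256, 160, 12, 13, 90])
side (array([ 59.4, -43.5]), array([0.6444, 0.0202]), [209, 174, 13, 15, 115])
side (array([-64.8, -26.1]), array([0.5191, 0.0243]), [251, 189, 14, 14, 120])
vial at tray [[  43.23356444 -134.28294443]
 [  29.84454994 -113.64816092]]
```

```bash
python3 -m creep '{"translation":[[-17,-35,0],[-33,-70,0],[-33,-70,-40],[-33,-70,-80],[-33,-70,-120]],"yaw":[0,0,0,0,0],"gripper":[190,190,190,190,190]}'
python3 -m creep '{"translation":[[0,0,-30],[0,0,-60],[0,0,-80],[0,0,-90],[0,0,-90]],"yaw":[0,0,0,0,0],"gripper":[190,190,190,190,190]}'
python3 - <<'E'
from h import *
c=shot("wrist"); save(c,"w2.png"); o=ctrl.get_obs(); print(o["ee_pos"],o["eef_rot"],o["grip_width"])
p=np.load("trayw.npy")
for k in caps(c,p): print(k)
print(plane(c,[(0,0)],.12))
E
```

```text
time_s: 2.48
ee_pos: [0.5238, -0.0207, 0.2306]
eef_rot: [3.131, 0.001, 1.692]
force: [0.6, 0.6, -0.2]
grip_width: 0.0238
time_s: 2.9
ee_pos: [0.5228, -0.0197, 0.1392]
eef_rot: [3.133, 0.0, 1.694]
force: [-0.1, 0.8, 0.1]
grip_width: 0.0241
[ 0.52363888 -0.01999223  0.1408968 ] [3.13086556e+00 6.44778719e-04 1.69357733e+00] 0.02414691720504758
(array([-64.4, -23.7]), array([0.5192, 0.0267]), [234, 132, 50, 52, 1312])
(array([ 53.9, -39.6]), array([0.6386, 0.0235]), [392, 157, 59, 50, 1690])
(array([ -54.8, -124.1]), array([ 0.5394, -0.072 ]), [258, 265, 21, 37, 504])
[[0.35001343 0.10337208 0.12      ]]
```

View pics/w2.png

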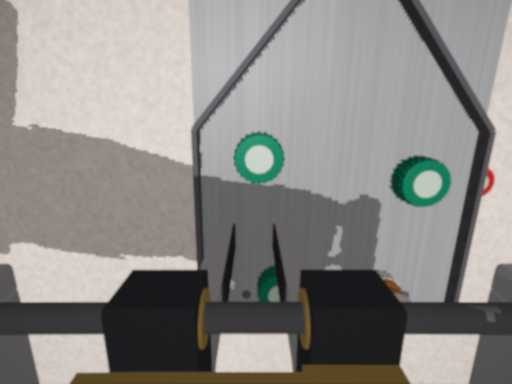

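The wrist view shows cap A at (259,158), centred ahead of the fingertips (236 and 275, row 225), and the fence bends at (196,130) and (491,131).

```bash
python3 - <<'E'
from h import *
c=shot("wrist")
X=plane(c,[(196,130),(491,131),(297,3),(405,3)],.112); print(X)
d=X[1]-X[0]; print(np.linalg.norm(d[:2]),np.arctan2(d[1],d[0])); m=(X[0]+X[1])/2; t=np.arctan2(d[1],d[0])
p=np.array([m[0]-.012*np.sin(t),m[1]+.012*np.cos(t),t]); print("tray",p,"gate",W(p,[[0,94]]),"fence pts",T(p,X))
np.save("t3.npy",p)
E
python3 -m creep '{"translation":[[0,0,-5],[0,8,-5],[-1,16,-5],[-1,22,-5],[-1,22,-5]],"yaw":[0,0,0,0,0],"gripper":[190,190,190,190,190]}'
```

```text
[[0.473295   0.03940334 0.112     ]
 [0.68589968 0.06431403 0.112     ]
 [0.53273934 0.12798639 0.112     ]
 [0.60263709 0.13657031 0.112     ]]
0.21405908047728872 0.11663724329682491
tray [0.57820087 0.06377716 0.11663724] gate [[0.56726181 0.15713848]] fence pts [[-107.02954024  -12.        ]
 [ 107.02954024  -12.        ]
 [ -37.68042626   69.06345992]
 [  32.74134428   69.45484867]]
time_s: 3.42
ee_pos: [0.5233, 0.0032, 0.1373]
eef_rot: [3.129, 0.001, 1.694]
force: [-0.1, 1.2, 0.2]
grip_width: 0.0237
```

```bash
python3 -m creep '{"translation":[[2,6,-3],[6,14,-3],[11,25,-3],[16,37,-3],[21,48,-3]],"yaw":[0,0,0,0,0],"gripper":[190,190,190,190,190]}'
python3 - <<'E'
from h import *
c=shot("wrist");p=np.load("t3.npy"); o=ctrl.get_obs(); print(o["ee_pos"],o["force"],T(p,o["ee_pos"][None]))
for k in caps(c,p): print(k)
E
```

```text
time_s: 3.83
ee_pos: [0.5449, 0.0526, 0.1342]
eef_rot: [3.129, 0.001, 1.695]
force: [-1.0, 0.4, -0.9]
grip_width: 0.0241
[0.54537827 0.05404452 0.13421347] [ 0.07881238  0.97881961 -0.82358181] [[-33.73219753  -5.84684616]]
(array([-67.8, -22.6]), array([0.5135, 0.0335]), [195, 220, 32, 43, 462])
(array([-48.1, -26.2]), array([0.5335, 0.0321]), [232, 226, 11, 40, 289])
(array([ 55.8, -41.7]), array([0.6384, 0.0289]), [347, 241, 52, 47, 1153])
(array([ -44.3, -125.4]), array([ 0.5488, -0.066 ]), [222, 337, 42, 36, 1032])
```

```bash
python3 - <<'E'
from h import *
c=shot("wrist");save(c,"w3.png")
s=shot("scene"); cv2.imwrite("pics/s3.png",cv2.resize(cv2.cvtColor(s["pixels"],cv2.COLOR_RGB2BGR)[150:300,160:350],None,fx=4,fy=4))
p=np.load("t3.npy")
for k in caps(s,p): print(k)
E
```

```text
(array([ -36.2, -139.6]), array([ 0.5585, -0.0791]), [213, 173, 14, 15, 135])
(array([ 66.5, -46. ]), array([0.6496, 0.0258]), [216, 218, 15, 15, 160])
```

View pics/w3.png

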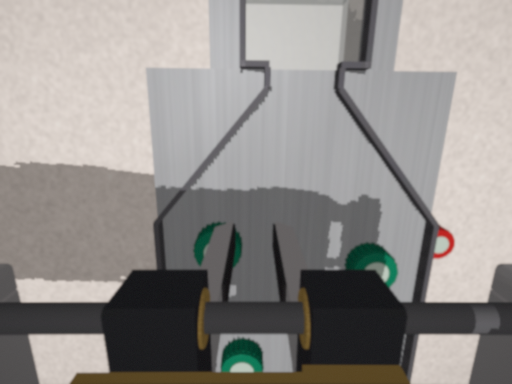

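View pics/s3.png

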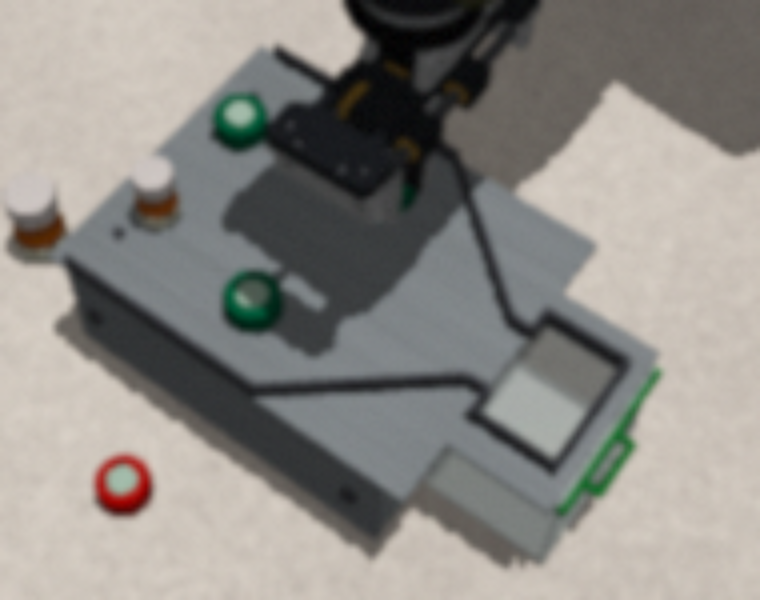

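The wrist view shows cap A still about where it was, at (219,245), beside or behind the left fingertip at (232,225). The fingertips rode over its top edge, so I'll lift, go back, look again and push lower.

```bash
python3 -m creep '{"translation":[[0,0,20],[0,0,36],[-15,-35,36],[-30,-69,36],[-30,-69,36]],"yaw":[0,0,-0.1,-0.2,-0.25],"gripper":[185,185,185,185,185]}'
python3 - <<'E'
from h import *
c=shot("wrist");p=np.load("t3.npy"); o=ctrl.get_obs(); print(o["ee_pos"],o["eef_rot"],o["force"],T(p,o["ee_pos"][None]))
for k in caps(c,p): print(k)
for k in caps(shot("side"),p): print(k)
E
```

```text
time_s: 4.4
ee_pos: [0.5127, -0.0209, 0.1702]
eef_rot: [3.129, 0.002, 1.438]
force: [1.6, -0.2, 0.5]
grip_width: 0.0258
[ 0.51363404 -0.01925135  0.17035942] [3.12854276e+00 1.31361490e-03 1.43601086e+00] [0.70592871 0.27535393 0.57363531] [[-73.79040562 -74.95053849]]
(array([ 56.4, -47.4]), array([0.6397, 0.0233]), [379, 111, 53, 45, 1351])
(array([-62.4, -29.8]), array([0.5197, 0.0269]), [234, 127, 44, 45, 1001])
(array([ -36.7, -133.3]), array([ 0.5573, -0.0728]), [300, 239, 25, 32, 398])
(array([ -47.9, -128.3]), array([ 0.5455, -0.0692]), [255, 161, 14, 12, 93])
(array([ 57.1, -42.4]), array([0.6399, 0.0283]), [209, 175, 13, 13, 96])
(array([-65.1, -25.6]), array([0.5165, 0.0308]), [251, 188, 14, 15, 115])
```

```bash
python3 -m creep '{"translation":[[0,0,-20],[0,0,-38],[0,0,-43],[1,8,-43],[2,16,-43]],"yaw":[0,0,0,0,0],"gripper":[185,185,185,185,185]}'
python3 -m creep '{"translation":[[1,5,0],[3,11,0],[7,20,0],[11,29,0],[15,38,0]],"yaw":[0,0,0,0,0],"gripper":[185,185,185,185,185]}'
python3 - <<'E'
from h import *
c=shot("wrist");p=np.load("t3.npy"); o=ctrl.get_obs(); print(o["ee_pos"],o["eef_rot"],o["force"],T(p,o["ee_pos"][None]))
for k in caps(c,p): print(k)
for k in caps(shot("side"),p): print(k)
E
```

```text
time_s: 4.92
ee_pos: [0.5166, -0.0013, 0.1278]
eef_rot: [3.128, 0.001, 1.444]
force: [0.1, -0.3, 0.0]
grip_width: 0.026
time_s: 5.33
ee_pos: [0.5321, 0.0379, 0.1281]
eef_rot: [3.128, 0.001, 1.444]
force: [-0.3, 0.2, 0.5]
grip_width: 0.026
[0.53253462 0.03900277 0.12801313] [3.12777498e+00 4.95842581e-04 1.44466038e+00] [-0.30458567  1.58172548  0.32055979] [[-48.23904203 -19.29174191]]
(array([ 56.1, -43.4]), array([0.639 , 0.0272]), [377, 194, 59, 52, 1705])
(array([-59.9, -26.9]), array([0.5218, 0.0301]), [221, 210, 45, 53, 1070])
(array([ -53.4, -134.3]), array([ 0.5408, -0.0758]), [274, 334, 21, 39, 510])
(array([ 56.5, -40.7]), array([0.6391, 0.0299]), [209, 175, 13, 14, 99])
(array([-66.5, -20.6]), array([0.5146, 0.0356]), [251, 191, 14, 12, 108])
```

```bash
python3 - <<'E'
from h import *
c=shot("wrist");save(c,"w4.png");p=np.load("t3.npy"); o=ctrl.get_obs(); e=o["ee_pos"]; print(e)
print("tip proj",proj(c,[e+[0,0,-.019],e+[.0,0,0]]))
print(plane(c,[(236,225),(275,225)],e[2]-.019))
D=c["depth"]
def pt(u,v):
    d=D[v,u]; q=cv2.undistortPoints(np.array([[[u,v]]],float),c["K"],c["dist"])[0,0]
    return (c["R"].T@(np.array([q[0]*d,q[1]*d,d])-c["t"])).round(4)
for uv in [(405,218),(236,227),(235,235),(233,250),(231,270),(240,230),(245,220),(275,227),(256,200),(256,240),(300,150)]: print(uv,pt(*uv),c["pixels"][uv[1],uv[0]])
E
```

```text
[0.53175782 0.03746447 0.12773911]
tip proj [[255.12318518 219.786439  ]
 [255.66867267 229.41783966]]
[[0.51696282 0.03522567 0.10873911]
 [0.54610239 0.03134354 0.10873911]]
(405, 218) [0.6381 0.029  0.12  ] [188 200 188]
(236, 227) [0.5178 0.0379 0.1196] [ 9 74 53]
(235, 235) [0.5162 0.032  0.1199] [119 127 118]
(233, 250) [0.5166 0.034  0.1483] [74 79 73]
(231, 270) [ 0.5066 -0.0059  0.101 ] [83 83 84]
(240, 230) [0.5203 0.0352 0.1196] [ 97 113 102]
(245, 220) [0.5248 0.0419 0.1185] [10 71 51]
(275, 227) [0.5444 0.0455 0.1473] [37 36 36]
(256, 200) [0.5342 0.0504 0.1008] [101 101 102]
(256, 240) [0.5307 0.0255 0.1187] [21 78 57]
(300, 150) [0.571  0.0839 0.0999] [172 172 174]
```

View pics/w4.png

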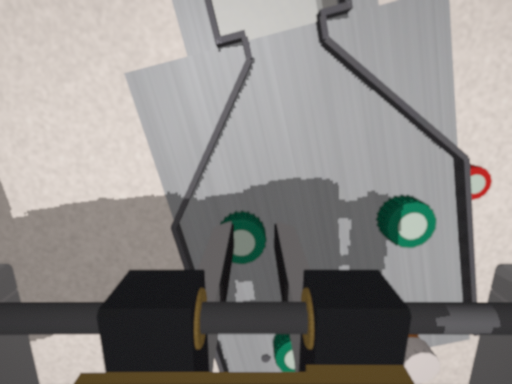

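The wrist view shows cap A at (247,240) lying under the fingers. Depth puts the visible fingertips at z ≈ 0.147 when the TCP reads 0.128, so they are about 38 mm higher than the text implies and never touched the cap. I'll go back and descend further in steps, checking depth and force.

```bash
python3 -m creep '{"translation":[[-9,-28,0],[-18,-57,0],[-18,-57,0],[-18,-57,-10],[-18,-57,-20]],"yaw":[0,0,0,0,0],"gripper":[185,185,185,185,185]}'
cat > tip.py <<'E'
from h import *
def pts(c):
    D=c["depth"]; v,u=np.mgrid[0:384,0:512]; q=cv2.undistortPoints(np.stack([u,v],-1).reshape(-1,1,2).astype(float),c["K"],c["dist"]).reshape(384,512,2)
    P=np.dstack([q[...,0]*D,q[...,1]*D,D]); return (P-c["t"])@c["R"]
if __name__=="__main__":
    c=shot("wrist"); o=ctrl.get_obs(); e=o["ee_pos"]; P=pts(c)
    g=c["pixels"].max(2); m=(g<60)&(P[...,2]>.1+.004)&(P[...,2]<.3)&(np.mgrid[0:384,0:512][0]<260)&(c["pixels"].ptp(2)<20 if hasattr(c["pixels"],'ptp') else np.ptp(c["pixels"],2)<20)
    m&=np.hypot(P[...,0]-e[0],P[...,1]-e[1])<.04
    Q=P[m]; print(e,o["force"],"low tips z",np.percentile(Q[:,2],[1,5,20,50]).round(4),m.sum())
E
python3 tip.py
```

```text
time_s: 5.9
ee_pos: [0.514, -0.0196, 0.1073]
eef_rot: [3.127, 0.001, 1.444]
force: [-0.9, 0.9, 0.2]
grip_width: 0.0258
[ 0.51288416 -0.01909761  0.10476412] [-0.22089242  0.45422077 -2.66105055] low tips z [0.1044 0.1066 0.1111 0.1332] 558
```

```bash
python3 - <<'E'
from tip import *
for k in range(2):
    c=shot("wrist"); o=ctrl.get_obs(); P=pts(c); print(o["ee_pos"].round(4),o["force"].round(2))
for v in range(216,262,5):
    print(v,[(u,P[v,u].round(3).tolist(),int(c["pixels"][v,u].max())) for u in (232,235,276,279)])
E
```

```text
[ 0.5129 -0.0189  0.1055] [-0.47  0.69  0.37]
[ 0.5133 -0.0189  0.1065] [-0.92  0.86 -0.57]
216 [(232, [0.497, -0.01, 0.099], 101), (235, [0.499, -0.01, 0.099], 99), (276, [0.528, -0.014, 0.1], 101), (279, [0.53, -0.014, 0.099], 100)]
221 [(232, [0.497, -0.014, 0.099], 100), (235, [0.499, -0.014, 0.1], 100), (276, [0.527, -0.01, 0.118], 99), (279, [0.529, -0.018, 0.099], 100)]
226 [(232, [0.499, -0.009, 0.122], 42), (235, [0.498, -0.017, 0.1], 99), (276, [0.526, -0.012, 0.123], 56), (279, [0.528, -0.01, 0.127], 100)]
231 [(232, [0.499, -0.009, 0.13], 30), (235, [0.498, -0.022, 0.099], 98), (276, [0.525, -0.012, 0.131], 32), (279, [0.527, -0.011, 0.134], 97)]
236 [(232, [0.499, -0.012, 0.13], 26), (235, [0.497, -0.025, 0.099], 97), (276, [0.525, -0.012, 0.138], 25), (279, [0.526, -0.011, 0.14], 83)]
241 [(232, [0.498, -0.014, 0.132], 26), (235, [0.496, -0.029, 0.099], 90), (276, [0.524, -0.015, 0.139], 21), (279, [0.526, -0.012, 0.144], 56)]
246 [(232, [0.498, -0.017, 0.133], 26), (235, [0.496, -0.032, 0.1], 89), (276, [0.524, -0.017, 0.14], 22), (279, [0.525, -0.012, 0.152], 30)]
251 [(232, [0.498, -0.021, 0.132], 35), (235, [0.495, -0.037, 0.099], 95), (276, [0.524, -0.02, 0.14], 26), (279, [0.525, -0.012, 0.157], 23)]
256 [(232, [0.497, -0.024, 0.133], 59), (235, [0.495, -0.041, 0.099], 99), (276, [0.523, -0.022, 0.142], 35), (279, [0.524, -0.013, 0.16], 22)]
261 [(232, [0.492, -0.045, 0.099], 78), (235, [0.494, -0.044, 0.1], 101), (276, [0.523, -0.025, 0.143], 56), (279, [0.524, -0.016, 0.161], 22)]
```

```bash
python3 -m creep '{"translation":[[0,0,-4],[0,0,-8],[0,0,-11],[0,0,-11]],"yaw":[0,0,0,0],"gripper":[185,185,185,185]}'
python3 - <<'E'
from tip import *
c=shot("wrist"); o=ctrl.get_obs(); P=pts(c); print(o["ee_pos"].round(4),o["force"].round(2))
for v in range(214,234,3):
    print(v,[(u,P[v,u].round(3).tolist(),int(c["pixels"][v,u].max())) for u in (229,232,276,279)])
for k in caps(c,np.load("t3.npy")): print(k)
E
```

```text
time_s: 6.38
ee_pos: [0.513, -0.0187, 0.0947]
eef_rot: [3.132, 0.001, 1.446]
force: [0.1, 0.2, 0.3]
grip_width: 0.026
[ 0.5132 -0.0187  0.0951] [0.94 0.57 0.3 ]
214 [(229, [0.497, -0.004, 0.099], 101), (232, [0.499, -0.004, 0.099], 99), (276, [0.528, -0.008, 0.099], 102), (279, [0.529, -0.008, 0.1], 101)]
217 [(229, [0.496, -0.006, 0.1], 102), (232, [0.498, -0.007, 0.1], 100), (276, [0.527, -0.011, 0.099], 101), (279, [0.529, -0.011, 0.1], 100)]
220 [(229, [0.496, -0.008, 0.1], 100), (232, [0.498, -0.009, 0.099], 100), (276, [0.527, -0.012, 0.099], 101), (279, [0.529, -0.013, 0.099], 100)]
223 [(229, [0.497, -0.006, 0.111], 101), (232, [0.498, -0.01, 0.1], 83), (276, [0.526, -0.011, 0.108], 88), (279, [0.528, -0.01, 0.111], 101)]
226 [(229, [0.498, -0.006, 0.116], 98), (232, [0.499, -0.008, 0.112], 39), (276, [0.526, -0.012, 0.112], 56), (279, [0.528, -0.01, 0.117], 102)]
229 [(229, [0.498, -0.007, 0.119], 91), (232, [0.499, -0.008, 0.117], 33), (276, [0.526, -0.011, 0.117], 40), (279, [0.527, -0.01, 0.121], 98)]
232 [(229, [0.498, -0.007, 0.123], 80), (232, [0.499, -0.009, 0.12], 30), (276, [0.525, -0.012, 0.121], 27), (279, [0.527, -0.01, 0.126], 94)]
(array([ 54.4, -46.6]), array([0.6376, 0.0238]), [429, 116, 83, 65, 3184])
(array([-62.8, -29.5]), array([0.5193, 0.0271]), [227, 137, 63, 65, 2089])
```

```bash
python3 -m creep '{"translation":[[1,8,0],[2,16,0],[3,23,0],[6,30,0],[10,38,0]],"yaw":[0,0,0,0,0],"gripper":[185,185,185,185,185]}'
python3 - <<'E'
from h import *
c=shot("wrist");p=np.load("t3.npy"); o=ctrl.get_obs(); print(o["ee_pos"],o["eef_rot"],o["force"],T(p,o["ee_pos"][None]))
for k in caps(c,p): print(k)
E
```

```text
time_s: 6.85
ee_pos: [0.5234, 0.0202, 0.0953]
eef_rot: [3.131, 0.001, 1.446]
force: [0.5, -0.0, 0.1]
grip_width: 0.026
[0.52403724 0.02122224 0.09529848] [3.13074043e+00 6.20573769e-04 1.44671308e+00] [-0.12892086  0.32410566 -0.00387344] [[-58.74785799 -35.96260044]]
(array([-55.7, -13.3]), array([0.5244, 0.0441]), [223, 176, 62, 62, 2092])
(array([ 54.9, -43.6]), array([0.6378, 0.0269]), [410, 180, 76, 62, 2647])
(array([ -57.5, -124.1]), array([ 0.5355, -0.0662]), [286, 343, 9, 30, 186])
```

```bash
python3 -m creep '{"translation":[[4,9,0],[9,18,0],[13,28,0],[18,38,0],[22,47,0]],"yaw":[0,0,0,0,0],"gripper":[185,185,185,185,185]}'
python3 -m creep '{"translation":[[4,9,0],[9,18,0],[13,28,0],[18,36,0],[20,42,0]],"yaw":[0.06,0.12,0.18,0.24,0.25],"gripper":[185,185,185,185,185]}'
python3 - <<'E'
from h import *
c=shot("wrist");p=np.load("t3.npy"); o=ctrl.get_obs(); print(o["ee_pos"],o["eef_rot"],o["force"],T(p,o["ee_pos"][None]))
save(c,"w5.png")
for k in caps(c,p): print(k)
E
```

```text
time_s: 7.32
ee_pos: [0.5466, 0.0695, 0.0953]
eef_rot: [3.131, 0.001, 1.447]
force: [-0.2, 0.0, 0.9]
grip_width: 0.0256
time_s: 7.73
ee_pos: [0.5671, 0.1127, 0.0951]
eef_rot: [3.131, 0.001, 1.7]
force: [-0.5, -0.9, 0.5]
grip_width: 0.0256
[0.56705151 0.11320224 0.09511358] [3.13067214e+00 3.92360113e-04 1.69841631e+00] [-0.69801949  1.62504248  0.22999899] [[-5.32186365 50.38675071]]
(array([-7.6, 74.1]), array([0.5621, 0.1365]), [223, 176, 62, 62, 2076])
```

View pics/w5.png

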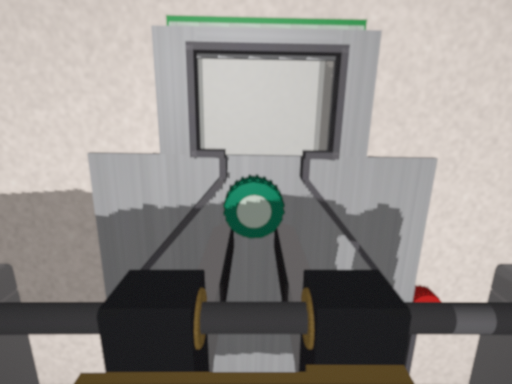

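The wrist view shows the cap cradled at (254,207) just ahead of the gate. The cheeks are at columns 226 and 302, so the cap needs to go about 6 mm to the right.

```bash
python3 - <<'E'
from h import *
c=shot("wrist");p=np.load("t3.npy")
print(T(p,plane(c,[(226,165),(302,165)],.112)))
E
python3 -m creep '{"translation":[[2,3,0],[4,6,0],[6,9,0],[6,9,0],[7,1,0]],"yaw":[0,0,0,0,0],"gripper":[185,185,185,185,185]}'
python3 -m creep '{"translation":[[0,0,0],[0,0,0],[0,0,0],[0,0,0]],"yaw":[0,0,0,0],"gripper":[232,232,232,232]}'
python3 - <<'E'
from h import *
c=shot("wrist");p=np.load("t3.npy"); o=ctrl.get_obs(); print(o["ee_pos"],T(p,o["ee_pos"][None]))
for k in caps(c,p): print(k)
E
```

```text
[[-23.84574244  97.69352439]
 [ 21.10574164  98.04472684]]
time_s: 8.25
ee_pos: [0.5737, 0.1141, 0.095]
eef_rot: [3.131, 0.0, 1.697]
force: [0.2, 1.1, 0.7]
grip_width: 0.0257
time_s: 8.58
ee_pos: [0.5736, 0.114, 0.0951]
eef_rot: [3.131, 0.0, 1.697]
force: [0.4, 0.4, 0.1]
grip_width: 0.009
[0.57363588 0.11406109 0.09506676] [[ 1.31771917 50.47352943]]
(array([-0.3, 82.3]), array([0.5683, 0.1455]), [224, 163, 62, 63, 2072])
```

```bash
python3 -m creep '{"translation":[[0,5,0],[-1,12,0],[-2,19,0],[-3,26,0],[-4,33,0]],"yaw":[0,0,0,0,0],"gripper":[232,232,232,232,232]}'
python3 -m creep '{"translation":[[0,5,0],[-1,9,0],[-1,9,0]],"yaw":[0,0,0],"gripper":[232,232,232]}'
python3 - <<'E'
from h import *
c=shot("wrist");p=np.load("t3.npy"); o=ctrl.get_obs(); print(o["ee_pos"],T(p,o["ee_pos"][None]))
for k in caps(c,p): print(k)
for k in caps(c,p,.025): print(k)
E
```

```text
time_s: 9.05
ee_pos: [0.5694, 0.1481, 0.0951]
eef_rot: [3.131, 0.0, 1.698]
force: [-0.5, -0.7, 0.4]
grip_width: 0.0084
time_s: 9.3
ee_pos: [0.5682, 0.158, 0.095]
eef_rot: [3.131, 0.0, 1.699]
force: [0.4, 0.4, -0.3]
grip_width: 0.0088
[0.56831587 0.15752721 0.09501115] [[ 1.09214309 94.26341954]]
(array([ -2.2, 151.7]), array([0.5583, 0.2142]), [232, 138, 41, 26, 835])
(array([ -1.5, 139.9]), array([0.5604, 0.2026]), [232, 138, 41, 26, 835])
```

```bash
python3 -m creep '{"translation":[[2,-15,0],[3,-30,10],[4,-40,40],[4,-40,80],[4,-40,105]],"yaw":[0,0,0,0,0],"gripper":[232,232,232,220,185]}'
python3 -m creep '{"translation":[[20,-30,0],[40,-60,0],[60,-90,0],[80,-125,0],[80,-125,0]],"yaw":[0.06,0.12,0.18,0.25,0.25],"gripper":[185,185,185,185,185]}'
python3 - <<'E'
from h import *
c=shot("wrist");p=np.load("t3.npy"); o=ctrl.get_obs(); print(o["ee_pos"],o["eef_rot"],T(p,o["ee_pos"][None]))
save(c,"w6.png")
for k in caps(c,p): print(k)
for n in("scene","side"):
  c=shot(n)
  for k in caps(c,p,.025): print(n,k)
E
```

```text
time_s: 9.77
ee_pos: [0.5729, 0.1166, 0.2035]
eef_rot: [3.128, 0.0, 1.697]
force: [-0.6, 0.0, 0.7]
grip_width: 0.0163
time_s: 10.18
ee_pos: [0.6546, -0.0144, 0.2025]
eef_rot: [3.129, 0.001, 1.947]
force: [-0.7, 0.1, -0.8]
grip_width: 0.0254
[ 0.65353783 -0.01172667  0.20243157] [3.12940248e+00 1.92118905e-04 1.94393160e+00] [[ 66.03848558 -83.7580049 ]]
(array([ 59.4, -47.4]), array([0.6427, 0.0236]), [238, 136, 39, 39, 771])
(array([ -41.7, -137. ]), array([ 0.5527, -0.0772]), [111, 199, 43, 39, 939])
scene (array([ -89.2, -187. ]), array([ 0.5113, -0.1324]), [214, 173, 13, 15, 128])
scene (array([ 26.3, -85.5]), array([ 0.6143, -0.0181]), [215, 217, 16, 16, 162])
scene (array([ -2.8, 136.8]), array([0.5595, 0.1993]), [292, 258, 10, 7, 48])
side (array([  91.9, -125.8]), array([ 0.6841, -0.0505]), [209, 174, 13, 14, 106])
side (array([ 17.2, 135.7]), array([0.5795, 0.2005]), [188, 253, 44, 12, 102])
side (array([  7. , 160.8]), array([0.5665, 0.2243]), [201, 264, 19, 8, 55])
```

View pics/w6.png

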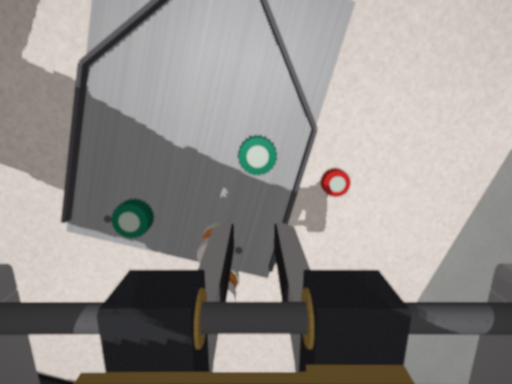

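Cap A is in the bin; the scene view puts it at tray (−3,137). The wrist view shows cap B at (257,155), straight ahead of the fingers, and cap C at (132,218). The vial is partly hidden near (208,235), so I'll check its position from depth.

```bash
python3 - <<'E'
from tip import *
p=np.load("t3.npy")
for n in("scene","side","wrist"):
    c=shot(n); P=pts(c); t=T(p,P.reshape(-1,3)).reshape(384,512,2)
    m=(P[...,2]>.106)&(P[...,2]<.156)&(abs(t[...,0])<100)&(t[...,1]<-95)&(t[...,1]>-185)&(t[...,0]>0)
    if m.sum(): print(n,m.sum(),t[m].mean(0),t[m].min(0),t[m].max(0),np.percentile(P[m][:,2],[5,95]))
    m&=P[...,2]>.145
    if m.sum(): print("  top",m.sum(),t[m].mean(0),np.median(t[m],0))
E
```

```text
scene 35 [  53.53279362 -139.8183672 ] [  38.49813235 -154.61664452] [  58.00196369 -131.34918046] [0.10791639 0.12181022]
side 159 [  40.42200654 -136.41325736] [  28.26306835 -154.86921799] [  61.9142731  -125.40585458] [0.10859691 0.15104455]
  top 55 [  42.27132691 -140.49650538] [  42.40159566 -140.76861471]
wrist 162 [  30.16124488 -136.85713871] [  26.70923057 -148.00421556] [  33.45467469 -129.85144777] [0.11038222 0.14986996]
  top 63 [  30.09482572 -139.43049412] [  30.10771489 -139.10597861]
```

```bash
python3 -m creep '{"translation":[[0,0,-35],[0,0,-70],[0,0,-98],[0,0,-107],[0,0,-107]],"yaw":[0,0,0,0,0],"gripper":[185,185,185,185,185]}'
python3 -m creep '{"translation":[[-2,6,0],[-5,13,0],[-10,21,0],[-16,30,0],[-22,39,0]],"yaw":[0,0,0,0,0],"gripper":[185,185,185,185,185]}'
python3 - <<'E'
from h import *
c=shot("wrist");p=np.load("t3.npy"); o=ctrl.get_obs(); print(o["ee_pos"],o["eef_rot"],T(p,o["ee_pos"][None]))
for k in caps(c,p): print(k)
E
```

```text
time_s: 10.9
ee_pos: [0.6514, -0.0064, 0.095]
eef_rot: [3.131, -0.001, 1.949]
force: [0.0, -0.1, -0.4]
grip_width: 0.0256
time_s: 11.32
ee_pos: [0.6291, 0.0338, 0.096]
eef_rot: [3.13, -0.001, 1.949]
force: [-0.2, 1.1, -0.1]
grip_width: 0.026
[0.62817062 0.03522612 0.09576536] [ 3.13064700e+00 -1.27591235e-03  1.94999337e+00] [[ 46.30766636 -34.17217355]]
(array([ 39.4, -12.6]), array([0.6188, 0.0559]), [224, 176, 61, 62, 2074])
(array([ -46.1, -141.2]), array([ 0.5489, -0.0819]), [58, 333, 48, 40, 963])
```

```bash
python3 -m creep '{"translation":[[-6,9,0],[-12,18,0],[-18,27,0],[-24,36,0],[-29,43,0]],"yaw":[0,0,0,0,0],"gripper":[185,185,185,185,185]}'
python3 -m creep '{"translation":[[-6,9,0],[-12,18,0],[-18,27,0],[-24,36,0],[-28,43,0]],"yaw":[-0.06,-0.12,-0.18,-0.24,-0.25],"gripper":[185,185,185,185,185]}'
python3 - <<'E'
from h import *
c=shot("wrist");p=np.load("t3.npy"); o=ctrl.get_obs(); print(o["ee_pos"],o["eef_rot"],T(p,o["ee_pos"][None]))
for k in caps(c,p): print(k)
E
```

```text
time_s: 11.78
ee_pos: [0.5985, 0.0794, 0.0958]
eef_rot: [3.131, -0.001, 1.95]
force: [1.1, -0.0, 0.1]
grip_width: 0.0252
time_s: 12.2
ee_pos: [0.5697, 0.1233, 0.0958]
eef_rot: [3.131, -0.001, 1.698]
force: [-0.3, -0.1, -0.3]
grip_width: 0.0257
[0.56936865 0.1242094  0.0958256 ] [ 3.13090399e+00 -1.60041192e-03  1.70084149e+00] [[-1.73952473 61.04947299]]
(array([ -3.3, 142.6]), array([0.5583, 0.205 ]), [235, 82, 41, 42, 1343])
(array([-3.6, 84.1]), array([0.5648, 0.1469]), [223, 176, 62, 62, 2057])
```

```bash
python3 -m creep '{"translation":[[2,2,0],[2,2,0],[4,-8,0],[4,-8,0],[4,-8,0]],"yaw":[0,0,0,0,0],"gripper":[185,185,185,215,232]}'
python3 -m creep '{"translation":[[0,0,0],[0,0,0],[0,0,0],[0,4,0],[-1,8,0]],"yaw":[0,0,0,0,0],"gripper":[232,232,232,232,232]}'
python3 -m creep '{"translation":[[-1,7,0],[-2,14,0],[-3,21,0],[-4,28,0],[-4,34,0]],"yaw":[0,0,0,0,0],"gripper":[232,232,232,232,232]}'
python3 - <<'E'
from h import *
c=shot("wrist");p=np.load("t3.npy"); o=ctrl.get_obs(); print(o["ee_pos"],o["force"],T(p,o["ee_pos"][None]))
for k in caps(c,p): print(k)
E
```

```text
time_s: 12.67
ee_pos: [0.5736, 0.1152, 0.0957]
eef_rot: [3.131, -0.002, 1.7]
force: [0.5, -0.3, -0.6]
grip_width: 0.0155
time_s: 13.08
ee_pos: [0.5727, 0.1234, 0.0958]
eef_rot: [3.131, -0.002, 1.7]
force: [0.1, 0.0, -0.0]
grip_width: 0.0085
time_s: 13.5
ee_pos: [0.5685, 0.1585, 0.0958]
eef_rot: [3.131, -0.002, 1.7]
force: [0.9, 0.0, -0.7]
grip_width: 0.0083
[0.56850162 0.15923274 0.09576317] [-0.55147975  2.26765401  0.24555358] [[ 1.47510395 95.93574979]]
(array([ -1.1, 142.4]), array([0.5605, 0.2051]), [232, 138, 44, 60, 2098])
```

```bash
python3 -m creep '{"translation":[[2,-15,0],[3,-30,10],[4,-40,40],[4,-40,80],[4,-40,105]],"yaw":[0,0,0,0,0],"gripper":[232,232,232,220,185]}'
python3 -m creep '{"translation":[[-2,-39,0],[-4,-78,0],[-7,-117,0],[-9,-156,0],[-11,-190,0]],"yaw":[0,0,0,0,0],"gripper":[185,185,185,185,185]}'
python3 -m creep '{"translation":[[-3,-39,0],[-3,-45,0],[-3,-45,0]],"yaw":[0,0,0],"gripper":[185,185,185]}'
python3 - <<'E'
from tip import *
c=shot("wrist");p=np.load("t3.npy"); o=ctrl.get_obs(); e=o["ee_pos"];print(e,o["eef_rot"],T(p,o["ee_pos"][None]))
for k in caps(c,p): print(k)
P=pts(c); t=T(p,P.reshape(-1,3)).reshape(384,512,2)
for (u,v) in [(150,280),(160,320),(130,360),(350,280),(370,320),(300,320),(256,320),(60,318),(450,318),(15,300),(490,300),(240,378)]: print((u,v),(P[v,u]-e).round(3),c["pixels"][v,u])
c=shot("side");P=pts(c); t=T(p,P.reshape(-1,3)).reshape(384,512,2)
for k in caps(c,p): print(k)
m=(P[...,2]>.143)&(P[...,2]<.156)&(t[...,1]<-95)&(t[...,1]>-185)&(t[...,0]>0)&(t[...,0]<100); print("vial top",m.sum(),np.median(t[m],0))
c=shot("scene"); 
for k in caps(c,p,.025): print(k)
save(c,"s7.png")
E
```

```text
time_s: 13.97
ee_pos: [0.5731, 0.1178, 0.2042]
eef_rot: [3.128, -0.002, 1.699]
force: [-0.2, 0.3, 1.0]
grip_width: 0.0164
time_s: 14.38
ee_pos: [0.5615, -0.0753, 0.2043]
eef_rot: [3.128, -0.001, 1.699]
force: [1.0, 0.6, -0.4]
grip_width: 0.0262
time_s: 14.63
ee_pos: [0.5579, -0.1233, 0.2043]
eef_rot: [3.128, -0.001, 1.695]
force: [-0.5, -0.3, 0.4]
grip_width: 0.0256
[ 0.5581441  -0.12147643  0.20426269] [ 3.12823189e+00 -1.50464914e-03  1.69630235e+00] [[ -41.47899635 -181.66083074]]
(array([ -44.4, -140.8]), array([ 0.5505, -0.0813]), [233, 132, 38, 40, 776])
(150, 280) [-0.035  0.028  0.12 ] [25 26 28]
(160, 320) [-0.029  0.027  0.134] [50 50 54]
(130, 360) [-0.035  0.015  0.133] [28 28 30]
(350, 280) [0.018 0.035 0.12 ] [22 22 24]
(370, 320) [0.019 0.032 0.133] [28 28 30]
(300, 320) [0.005 0.025 0.127] [58 58 59]
(256, 320) [-0.006  0.025  0.128] [59 58 60]
(60, 318) [-0.056  0.019  0.126] [56 55 57]
(450, 318) [0.042 0.031 0.127] [55 54 57]
(15, 300) [-0.078  0.011  0.111] [85 83 82]
(490, 300) [0.065 0.029 0.113] [85 84 83]
(240, 378) [-0.009  0.017  0.138] [90 71 36]
(array([ -47.7, -134.2]), array([ 0.5464, -0.075 ]), [256, 159, 13, 13, 100])
vial top 64 [  41.15420194 -139.1089549 ]
(array([ -88.3, -188.2]), array([ 0.5124, -0.1335]), [213, 173, 14, 15, 138])
(array([ -4.2, 122.1]), array([0.5598, 0.1846]), [283, 251, 19, 14, 119])
```

```bash
python3 -m creep '{"translation":[[-2,0,-35],[-2,0,-70],[-2,0,-98],[-2,0,-109],[-2,0,-109]],"yaw":[0,0,0,0,0],"gripper":[185,185,185,185,185]}'
python3 -m creep '{"translation":[[-1,7,0],[-2,14,0],[-2,21,0],[-1,30,0],[0,40,0]],"yaw":[0,0,0,0,0],"gripper":[185,185,185,185,185]}'
python3 - <<'E'
from h import *
c=shot("wrist");p=np.load("t3.npy"); o=ctrl.get_obs(); print(o["ee_pos"],o["eef_rot"],T(p,o["ee_pos"][None]))
for k in caps(c,p): print(k)
E
```

```text
time_s: 15.2
ee_pos: [0.5556, -0.1182, 0.0932]
eef_rot: [3.132, -0.003, 1.701]
force: [-0.1, 0.2, 0.8]
grip_width: 0.0259
time_s: 15.62
ee_pos: [0.5561, -0.0772, 0.0942]
eef_rot: [3.13, -0.003, 1.701]
force: [0.3, -0.0, 0.2]
grip_width: 0.0258
[ 0.55607575 -0.07568987  0.09396814] [ 3.13068768 -0.0032211   1.70175113] [[ -38.20497797 -135.94465968]]
(array([ -40.6, -113.3]), array([ 0.551 , -0.0535]), [223, 176, 62, 63, 2123])
```

```bash
python3 -m creep '{"translation":[[1,10,0],[2,20,0],[2,30,0],[3,40,0],[4,50,0]],"yaw":[0,0,0,0,0],"gripper":[185,185,185,185,185]}'
python3 -m creep '{"translation":[[1,10,0],[2,20,0],[2,30,0],[3,40,0],[4,50,0]],"yaw":[0,0,0,0,0],"gripper":[185,185,185,185,185]}'
python3 -m creep '{"translation":[[1,10,0],[2,20,0],[2,30,0],[3,40,0],[4,50,0]],"yaw":[0,0,0,0,0],"gripper":[185,185,185,185,185]}'
python3 -m creep '{"translation":[[1,10,0],[2,20,0],[2,28,0],[3,36,0],[3,42,0]],"yaw":[0,0,0,0,0],"gripper":[185,185,185,185,185]}'
python3 - <<'E'
from h import *
c=shot("wrist");p=np.load("t3.npy"); o=ctrl.get_obs(); print(o["ee_pos"],o["eef_rot"],T(p,o["ee_pos"][None]))
for k in caps(c,p): print(k)
E
```

```text
time_s: 16.08
ee_pos: [0.5601, -0.0246, 0.094]
eef_rot: [3.131, -0.003, 1.702]
force: [0.1, -0.1, 0.2]
grip_width: 0.0258
time_s: 16.5
ee_pos: [0.5642, 0.0264, 0.094]
eef_rot: [3.131, -0.003, 1.702]
force: [0.9, -0.9, 0.9]
grip_width: 0.0259
time_s: 16.92
ee_pos: [0.5682, 0.0774, 0.094]
eef_rot: [3.131, -0.003, 1.702]
force: [-0.6, -0.2, 0.5]
grip_width: 0.0258
time_s: 17.33
ee_pos: [0.5713, 0.1203, 0.094]
eef_rot: [3.131, -0.003, 1.702]
force: [-0.5, -0.4, 0.1]
grip_width: 0.0256
[0.57118542 0.12096307 0.0939398 ] [ 3.13072417 -0.00340805  1.70258534] [[-0.31288979 57.61378309]]
(array([ -1.9, 131.9]), array([0.561 , 0.1946]), [234, 77, 45, 81, 2784])
(array([-2.5, 81.2]), array([0.5662, 0.1441]), [223, 176, 62, 63, 2107])
```

```bash
python3 -m creep '{"translation":[[1,2,0],[1,2,0],[3,-8,0],[3,-8,0],[3,-8,0]],"yaw":[0,0,0,0,0],"gripper":[185,185,185,215,232]}'
python3 -m creep '{"translation":[[0,0,0],[0,0,0],[0,0,0],[0,4,0],[-1,8,0]],"yaw":[0,0,0,0,0],"gripper":[232,232,232,232,232]}'
python3 -m creep '{"translation":[[-1,8,0],[-2,16,0],[-3,24,0],[-4,32,0],[-4,39,0]],"yaw":[0,0,0,0,0],"gripper":[232,232,232,232,232]}'
python3 -m creep '{"translation":[[2,-15,0],[3,-30,10],[4,-40,40],[4,-40,80],[4,-40,105]],"yaw":[0,0,0,0,0],"gripper":[232,232,232,232,232]}'
python3 - <<'E'
from tip import *
c=shot("wrist");p=np.load("t3.npy"); o=ctrl.get_obs(); print(o["ee_pos"],o["force"],T(p,o["ee_pos"][None]))
save(c,"w8.png")
for k in caps(c,p): print(k)
P=pts(c); m=cv2.inRange(cv2.cvtColor(c["pixels"],cv2.COLOR_RGB2HSV),(35,60,20),(90,255,200))>0
t=T(p,P.reshape(-1,3)).reshape(384,512,2); m&=(P[...,2]>.001); print(m.sum(),np.percentile(P[m][:,2],[2,25,50,75,98]),t[m].min(0),t[m].max(0))
c=shot("side");P=pts(c); t=T(p,P.reshape(-1,3)).reshape(384,512,2)
m=(P[...,2]>.143)&(P[...,2]<.156)&(t[...,1]<-95)&(t[...,1]>-185)&(t[...,0]>0)&(t[...,0]<100); print("vial top",m.sum(),np.median(t[m],0))
E
```

```text
time_s: 17.8
ee_pos: [0.5743, 0.112, 0.0939]
eef_rot: [3.131, -0.003, 1.701]
force: [0.3, 0.4, 0.3]
grip_width: 0.0159
time_s: 18.22
ee_pos: [0.5734, 0.1203, 0.094]
eef_rot: [3.131, -0.003, 1.701]
force: [-0.6, -0.3, 0.7]
grip_width: 0.0085
time_s: 18.63
ee_pos: [0.5691, 0.1605, 0.094]
eef_rot: [3.131, -0.003, 1.702]
force: [0.4, -0.4, -0.4]
grip_width: 0.0085
time_s: 19.05
ee_pos: [0.5737, 0.1196, 0.2024]
eef_rot: [3.128, -0.003, 1.701]
force: [0.8, -0.7, 1.5]
grip_width: 0.0086
[0.57515981 0.12010932 0.20689112] [0.83639177 0.15376559 4.64686201] [[ 3.5351492  56.30331325]]
(array([ -0.6, 130.4]), array([0.5624, 0.1932]), [237, 87, 31, 59, 1496])
2057 [0.02216083 0.03296673 0.04278984 0.06209414 0.094518  ] [-57.62877974  94.56851397] [ 56.18226664 188.38387762]
vial top 0 [nan nan]
  return _methods._mean(a, axis=axis, dtype=dtype,
  ret = um.true_divide(
```

View pics/w8.png

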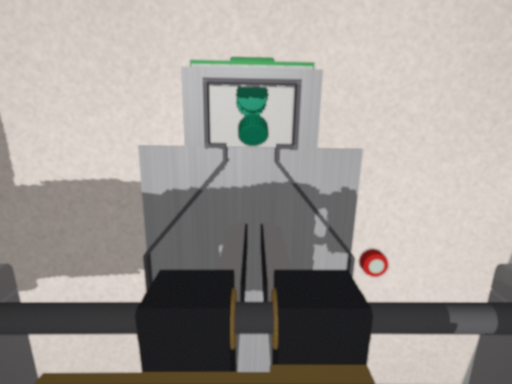

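The wrist view shows green caps in the slot at (251,98) and (253,130), and an empty gate area. I still need the count and heights of the caps, and the vial's position.

```bash
python3 -m creep '{"translation":[[10,-20,40],[20,-40,80],[30,-60,100],[30,-80,100],[30,-80,100]],"yaw":[0,0,0,0,0],"gripper":[232,232,232,232,232]}'
python3 - <<'E'
from tip import *
p=np.load("t3.npy")
for n in("wrist","scene","side"):
    c=shot(n);P=pts(c); t=T(p,P.reshape(-1,3)).reshape(384,512,2)
    m=cv2.inRange(cv2.cvtColor(c["pixels"],cv2.COLOR_RGB2HSV),(35,60,20),(90,255,200))>0
    m&=(abs(t[...,0])<110)&(t[...,1]>-190)&(t[...,1]<165)&(P[...,2]>.001)
    k,l,s,ce=cv2.connectedComponentsWithStats(m.astype(np.uint8))
    for i in range(1,k):
        if s[i][4]>8: q=l==i; print(n,s[i],np.percentile(P[q][:,2],[2,50,98]).round(3),t[q].min(0).round(),t[q].max(0).round())
    m=(P[...,2]>.143)&(P[...,2]<.156)&(t[...,1]<-95)&(t[...,1]>-185)&(t[...,0]>0)&(t[...,0]<100)
    if m.sum(): print(n,"vial top",m.sum(),np.median(t[m],0))
    if n=="wrist":
        q=(abs(t[...,0])<40)&(t[...,1]>98)&(t[...,1]<158)
        ys,xs=np.where(q)
        for v in range(ys.min(),ys.max(),4):
            print(v,[(int(P[v,u,2]*1000),'G' if c["pixels"][v,u,1]>c["pixels"][v,u,0]*1.3 else '') for u in range(246,266,5)], t[v,256].round())
E
```

```text
time_s: 19.57
ee_pos: [0.6056, 0.0369, 0.3043]
eef_rot: [3.122, -0.003, 1.698]
force: [0.7, -1.1, -1.5]
grip_width: 0.0086
wrist [222  23  26  44 964] [0.022 0.042 0.045] [-17.  47.] [ 18. 165.]
wrist vial top 92 [  32.64037082 -141.07977682]
13 [(106, ''), (105, ''), (107, ''), (106, '')] [ 28. 158.]
17 [(98, ''), (99, ''), (99, ''), (100, '')] [ 28. 156.]
21 [(25, ''), (25, ''), (26, ''), (26, '')] [ 30. 171.]
25 [(42, ''), (6, ''), (5, ''), (7, '')] [ 30. 172.]
29 [(42, 'G'), (4, ''), (4, ''), (3, '')] [ 31. 167.]
33 [(42, 'G'), (1, ''), (4, ''), (3, '')] [ 31. 161.]
37 [(41, 'G'), (2, ''), (3, ''), (2, '')] [ 31. 156.]
41 [(35, ''), (4, ''), (1, ''), (3, '')] [ 31. 151.]
45 [(21, ''), (2, ''), (4, ''), (2, '')] [ 31. 145.]
49 [(10, ''), (3, ''), (2, ''), (3, '')] [ 31. 140.]
53 [(5, ''), (4, ''), (2, ''), (4, '')] [ 31. 135.]
57 [(25, ''), (4, ''), (1, ''), (1, '')] [ 31. 129.]
61 [(31, 'G'), (2, ''), (3, ''), (2, '')] [ 31. 123.]
65 [(33, 'G'), (4, ''), (111, ''), (111, '')] [ 28. 102.]
69 [(100, ''), (111, ''), (98, ''), (99, '')] [ 29. 100.]
scene [233   7   8   7  15] [0.611 
[... 862 characters left out ...]
0.589 0.6  ] [-56.  31.] [-42.  33.]
scene [208  58  10   9  19] [0.574 0.581 0.586] [ 52. -58.] [ 56. -38.]
scene [292  59   3   6   9] [0.554 0.556 0.563] [-49.  30.] [-42.  32.]
scene [221  62   7   6  13] [0.585 0.59  0.592] [ 56. -30.] [ 59. -17.]
scene [282  64   7   6  11] [0.554 0.559 0.563] [-34.  28.] [-18.  30.]
scene [232  76   7   6  10] [0.567 0.571 0.577] [ 53. -11.] [63.  5.]
scene [249  86   4   6   9] [0.559 0.564 0.57 ] [51. 19.] [55. 23.]
scene [282 251  22  14 131] [0.025 0.041 0.114] [-19.  97.] [ 44. 158.]
scene vial top 83 [  45.56468453 -143.92019984]
side [216 248   9   3  15] [0.019 0.028 0.034] [-12.  94.] [ 10. 110.]
side vial top 64 [  42.09519694 -140.4388424 ]
```

```bash
python3 -m creep '{"translation":[[0,0,0],[0,0,0],[0,0,0],[0,0,0],[0,0,0]],"yaw":[0,0,0,0,0],"gripper":[232,232,232,232,232]}'
python3 - <<'E'
from tip import *
p=np.load("t3.npy")
c=shot("wrist");P=pts(c);t=T(p,P.reshape(-1,3)).reshape(384,512,2)
m=cv2.inRange(cv2.cvtColor(c["pixels"],cv2.COLOR_RGB2HSV),(35,60,20),(90,255,200))>0
m&=(abs(t[...,0])<50)&(t[...,1]>85)&(t[...,1]<165)
print(m.sum(),np.percentile(P[m][:,2],[2,50,98]))
print(ctrl.hand_in())
E
```

```text
time_s: 20.13
ee_pos: [0.6045, 0.0408, 0.3022]
eef_rot: [3.125, -0.004, 1.701]
force: [0.1, 0.7, 0.6]
grip_width: 0.0085
979 [0.02210082 0.04201697 0.04498096]
the job is handed in; nothing more can be done
None
```

I pushed all three green caps one at a time through the gate into the bin, only with the fingertips and without picking any up. I handed the job in at about 20 s of the 64 s; it reports no verdict.

**Caps:** My last checks found no green left on the deck in the scene and side views, and green surfaces in the bin at 22–45 mm above the bench, well below the 85 mm limit. The heights fit two caps stacked at the far side and one leaning near the gate. I inferred that count from heights and from each cap leaving the deck; I never saw all three separately. The bin heights did not change over the last half second before hand-in.

**Vial:** It was still standing at about tray (42, −140) mm, within about 2 mm of its earlier position in the side view. One side-view check found no vial, probably because the arm was in the way; the next one found it. I never went near the other things on the bench, but did not re-measure them at the end.

**What disagreed:**
- **Fingertip height:** The depth images put the fingertips about 13 mm above the reported TCP, not 19 mm beyond it. My first two passes therefore went over the first cap without moving it, and I lowered the tool to mend this.
- **Tray position:** My first fits of the tray from the different cameras differed by up to about 9 mm. I used a close-up wrist measurement instead, which gave 214 mm between the fence bends against 216 mm stated.

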